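# Swing the batten round the post into the planing jig

### The arm

A 7-joint arm with a two-finger parallel gripper is mounted at the origin on the work surface. World frame = base frame: x ahead of the robot, y to its left, z up, the work surface at z = 0. Lengths are in m, angles in rad, forces in N, time in s.
With the tool pointing down it reaches from about 0.4 to 0.85 m from the base axis. Payload 10.4 kg.
Tool frame: the origin (TCP) lies on the centre line of the jaws, within the pads' length; the fingertips stand r.finger_overhang ahead of it and the grasp point (between the pads) lies 5 mm behind it (r.finger_overhang is the distance from the TCP to the fingertips, in m); z points along the fingers, y is the line along which they close (so a half turn about z gives the same grasp; the last joint's range is limited). The gripper opens to 87 mm and grips with 3 to 60 N. Pads are 19 mm wide; open, the fingers measure 117 mm over their backs; the gripper's body (75 mm by 190 mm) begins 51 mm behind the grasp point.
Start: joints at [-1.2, 0.332, -0.065, 1.46, 0.022, 1.35, -0.088], TCP at [0.24, 0.577, 0.237] pointing down, gripper open.
Joint ranges: [-2.6, 2.6], [-0.5, 2.12], [-1.47, 1.34], [0.16, 2.42], [-1.27, 4.41], [0.06, 2.06], [-2.6, 2.6]. Speed limits (rad/s): [2.22, 2.22, 2.79, 2.79, 3.14, 3.14, 3.14].

### API

Orientations are given as a unit quaternion [x, y, z, w].
In Python, from bench import read_state, viewer, r gives the robot as it stands.
- The arm moves only by the tool carry_out, never from a script. Its argument "moves" is a list of rows, each a list of 6 numbers: the shift along the tool's x, y, z in units of 40 mm (1.0 is 40 mm), then the turn, a rotation vector about the tool's x, y, z in units of 8 degrees (1.0 is 8 degrees). A call has 1 to 20 rows; each row shifts and turns the commanded pose from where the row before left it, along the tool's axes as they then stand; what a row does not reach is not made up. A row lasts 1/8 s, in which the tool goes at most 62.5 mm and 10.7 degrees, less where a joint would pass 70% of its speed; a pose out of reach is approached as far as the arm can. A call is refused whole if a number of a shift passes 1 or a number of a turn 1, either way. A call with a gripper value outside its range is refused whole. "fingers" is the finger opening in mm, from 0 to 87, set as the call begins (left out, the last holds). The fingers move at their own pace and stop on an object; "force" is the grip in N (left out, the last holds). Time passes only in rows, so rows that do not move let the fingers close. It gives the time, the measured TCP pose, the force, the opening and the grip force at its end, in the units of the state.
- read_state(): the state, without advancing time (a new reading comes with each control period).
- viewer.camera(name): name is "scene" or "top" or "wrist"; returns a dict with "pixels" (400x640x3 uint8, red, green, blue), "range_z" (400x640 float32, m along the optical axis (not along the pixel's ray), 0 where there is no reading), "fx", "fy", "cx", "cy" (pixels), "k1" (the pictures are not rectified: a ray, as slopes to the right and down, at radius r is drawn at 1 + k1 r^2 times it, then the intrinsics apply), "xyz" and "orientation" of the camera in the world. Camera axes: x right, y down, z forward; pixel columns grow to the right and rows downward; lengths in m; the calibration is good to about 2 mm. A picture is of the moment at which its call begins.
- r.close_job(): hands the job in; it is judged then, once.
The state is a dict: "time": time; "joint_positions": joint angles; "joint_vel": joint speeds; "joint_torque": joint torques, N m; "ee_pos": TCP position; "eef_rot": TCP orientation; "ft_force": force on the tool from outside, world axes, zero at the start; "torque": the same for the moment, N m; "width": finger opening in m; "grip_force": force on a finger pad.
Only numpy, scipy, OpenCV 4.12 (cv2) and the standard library are available. Lean on these libraries where they do the work, as an engineer would, in place of code of your own. Each camera call takes 0.05 s, during which the arm holds its last target. There are 200 camera calls.

### The job

Tuck the near end of the loose long batten between the steel post and the fence, and by pushing near its free end swing the batten about the post, so that the tucked end bears on the post, until it is in line with the fence. Then press the batten flush against the fence's facing, firmly enough to feel about 11 N, and after that slide it along the facing until its end butts firmly (about 6 N) against the wooden end stop; leave it there, flat on the board and in line. Never push harder than about 16 N against fence, post or stop, and leave the other things on the bench where they are.

Things in the scene. Friction and masses are not known exactly. Their poses are not given: they have to be found in the camera images.
- board: Planing jig: plywood base board, 300 (x) x 420 (y) x 12 mm, fixed to the bench; origin at the centre of its underside. Its x axis points away from the robot towards the fence, its y axis runs along the fence, its top is at z = 12 mm. The fence runs along its far side; post and stop stand near its -y end. Leaning down on the batten while pushing it makes it drag on the board (friction about 0.6).
- fence: Rigid wooden fence on the board, axes as the board's, origin at board (0, 0, 12 mm). Board y -170 to +90 mm. Its flat vertical facing, 32 mm high, looks to the robot; it is adjustable and lies somewhere between board x = 69 and 85 mm, setting unknown: find it by touch. A lip above overhangs to board x = 60 mm, 35 to 45 mm above the board: the batten goes in sideways under it.
- post: Upright steel post, 20 mm diameter, 55 mm high, fixed on the board; origin at the centre of its foot, at board x = +15, y = -85 mm. The gap between post and facing is 44 to 60 mm, the batten is 40 mm wide.
- stop: Wooden end stop block fixed on the board, 60 (x) x 22 (y) x 30 mm high; origin at the middle of the lower edge of its face that the batten butts against, at board x = +55, y = -120 mm; this face looks to the board's +y.
- batten: The long loose wooden batten, 40 (x) x 240 (y) x 30 mm high, about 0.3 kg; origin under its centre, y along its length. Seated, axes parallel to the board's, -y end at the stop. It starts turned 0.3 to 0.55 rad (+y end towards the robot), its -y end short of the post. Tucked in 5 to 12 mm past the post it can be swung by pushing within 40 mm of its +y end; pushed nearer the middle it hardly bears on the post.
- batten_end (a point): Centre of the batten's -y end face (the end that goes behind the post), 120 mm from the batten's middle, 15 mm above its underside.
- block: Bystander: small wooden block, 45 x 35 x 25 mm, on the board's corner near the robot; origin under its centre.
- wedge: Bystander: thin wooden strip, 25 x 60 x 14 mm, near the board's edge towards the robot; origin under its centre.
- offcut_short: Bystander: short batten offcut, 40 x 130 x 30 mm, on the bench; origin under its centre.
- offcut_wide: Bystander: wide plank offcut, 110 x 170 x 22 mm, on the bench; origin under its centre.
- can: Bystander: open tin can, 103 mm wide, 124 mm high, on the bench; origin under its centre.
- screwdriver: Bystander: screwdriver, 240 mm long, lying on the bench.
- glue: Bystander: glue bottle, 60 mm wide, 150 mm high, standing on the bench; origin under its centre.
Not all that is in view belongs to the job. Leave any pink look-alike of the batten alone.

How it is judged:
By the outcome, as a careful person would: the job done as asked, in the order asked, and still so for the second after the job is handed in, with the robot touching nothing.
It also fails if it takes over 72 s, if anything falls off the work surface, if the arm or the gripper's body presses on something with over 40 N, if the wrist force passes 120 N, or if a joint passes its speed limit or range.

## Working session

There is one attempt and no reset: what is moved stays moved. The work goes in short steps, Python scripts to look and compute and a tool call to move; the robot and the scene stay as the last step left them, time stands still between calls to the robot, and variables do not carry over. Pictures are saved under pics/ and viewed, at most 10 in all, crops included, and the job is handed in when it is done.

Besides the shell and the picture viewer there is one more tool, called by a JSON object that holds its "op" and its "data". carry_out: Moves the arm, as the interface text tells. Its arguments: {"type":"object","properties":{"moves":{"type":"array","items":{"type":"array","items":{"type":"number"}}},"fingers":{"type":"number"},"force":{"type":"number"}},"required":["moves"]}

```bash
ls; mkdir -p pics
cat > h.py <<'E'
import numpy as np, cv2
from scipy.spatial.transform import Rotation as R
from bench import read_state, viewer, r
def cloud(c):
    h,w=c["range_z"].shape
    u,v=np.meshgrid(np.arange(w),np.arange(h))
    p=np.stack([u,v],-1).reshape(-1,1,2).astype(float)
    K=np.array([[c["fx"],0,c["cx"]],[0,c["fy"],c["cy"]],[0,0,1]])
    n=cv2.undistortPoints(p,K,np.array([c["k1"],0,0,0.])).reshape(h,w,2)
    z=c["range_z"]
    P=np.dstack([n[...,0]*z,n[...,1]*z,z])
    W=P@R.from_quat(c["orientation"]).as_matrix().T+np.array(c["xyz"])
    W[z==0]=np.nan
    return W
def save(name,im): cv2.imwrite("pics/"+name,np.ascontiguousarray(im[...,::-1]))
E
python3 - <<'E'
from h import *
for n in ("top","scene"):
    c=viewer.camera(n); save(n+".png",c["pixels"]); np.savez("/tmp/"+n,W=cloud(c),p=c["pixels"]); print(n,c["xyz"],c["orientation"],c["fx"],c["k1"])
print(read_state(), r.finger_overhang)
E
```

```text
pics
top [0.16955927 0.07420372 1.45445427] [ 0.70987547 -0.69720622  0.06773341 -0.0734336 ] 488.4923894353185 0.015658004364317867
scene [0.96484078 0.90402634 1.36936494] [ 0.23849904  0.91871507 -0.3026868  -0.08638011] 473.2150178596306 0.02487069638087416
{'time': 0.1, 'joint_positions': array([-1.19960694,  0.33278606, -0.06469007,  1.4608397 ,  0.02158777,
        1.34994057, -0.08853017]), 'joint_vel': array([ 0.00064052,  0.00025258, -0.00018791, -0.00167724, -0.00033255,
        0.00065055,  0.001473  ]), 'joint_torque': array([ 8.14247924e-04, -6.24544930e+01,  2.42913858e-02, -3.90720892e+01,
       -6.12964737e-02,  3.65304819e-02,  7.06949891e-06]), 'ee_pos': array([0.23968301, 0.57685197, 0.23585602]), 'eef_rot': array([ 1.95636406e-01,  9.80676291e-01, -6.31547253e-04, -1.00073339e-04]), 'ft_force': array([-0.30969802,  0.41742939,  0.45836422]), 'torque': array([-0.00347383,  0.00897875,  0.0214831 ]), 'grip_force': 0.0, 'width': 0.0868750907482808} 0.014
```

View pics/top.png

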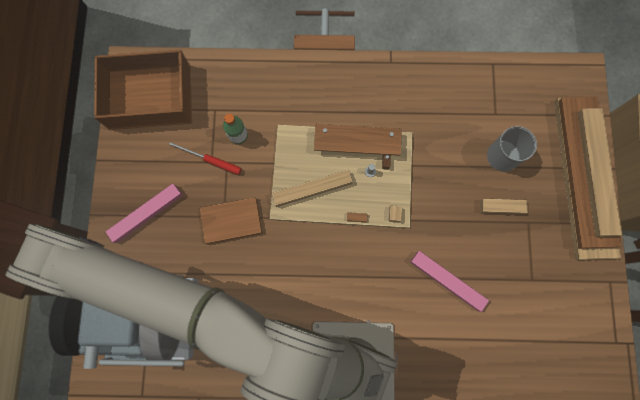

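View pics/scene.png

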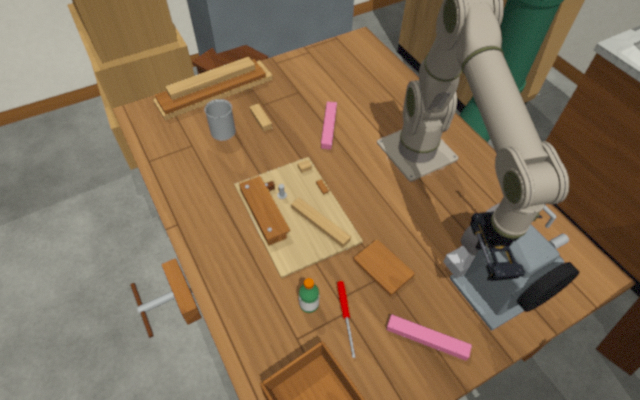

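Top view: candidates for the batten are the pale one on the board (313,189), pinks (144,213) and (450,281), short offcut (505,206), and rack strips (600,170). I choose the one on the board: it is pale, long, and turned with its near end at the post (370,170). The stop is at (387,161), the fence at (358,140), the block at (396,212) and the wedge at (357,217).

Run:
```python
from h import *
d=np.load("/tmp/top.npz");W,p=d["W"],d["p"]
save("crop.png",cv2.resize(p[110:240,255:425],None,fx=4.5,fy=4.5,interpolation=cv2.INTER_CUBIC))
sub=np.zeros(W.shape[:2],bool);sub[110:240,255:425]=1
z=W[...,2]
def rect(m,n):
    m=m&sub
    k,l,s,_=cv2.connectedComponentsWithStats(m.astype(np.uint8))
    for i in range(1,k):
        if s[i,4]<15: continue
        q=W[l==i]; 
        a=cv2.minAreaRect((q[:,:2]*1000).astype(np.float32))
        print(n,s[i],"xy",np.round(a[0],1),np.round(a[1],1),round(a[2],2),"z",np.nanmedian(q[:,2]).round(4))
rect((z>.006)&(z<.3),"board")
rect((z>.032)&(z<.048),"batten")
rect((z>.0495),"fence/post")
rect((z>.018)&(z<.032),"low")
print(np.round(W[200,250:300:4],4))
```

```text
board [  270   124   143   104 12864] xy [548.8  39.4] [428.6 303.9] 87.22 z 0.0133
board [255 197   7  38 161] xy [418.7 286.2] [111.1  19. ] 2.14 z 0.0201
batten [383 154   8  14  96] xy [587.6 -95.5] [21.7 38.4] 89.82 z 0.0406
batten [ 272  170   81   36 1077] xy [501.9 126.2] [ 42.3 239.5] 18.61 z 0.0412
batten [389 206  13  16 167] xy [ 428.8 -120.5] [35.2 45.2] 88.66 z 0.0364
fence/post [ 314  124   88   31 2268] xy [649.2  -7.1] [259.7  85.8] 87.49 z 0.056
fence/post [368 164   7   8  44] xy [560.3 -47.3] [19.  17.6] 1.62 z 0.0644
low [382 162   8   8  16] xy [573.8 -90.5] [27.6 13. ] 51.98 z 0.021
low [317 184  32  10  39] xy [502.6  64.9] [ 2.8 97.7] 17.77 z 0.0234
low [255 197   7  37 115] xy [419.4 286.9] [110.2  17.4] 3.73 z 0.0218
low [279 196  31  10  35] xy [463.9 179.6] [ 2.3 93.7] 18.75 z 0.026
low [347 212  21  10 171] xy [418.2  -8.6] [59.4 25.7] 88.41 z 0.0247
[[ 0.4638  0.3119  0.0211]
 [ 0.4645  0.3003  0.0186]
 [ 0.4695  0.2917 -0.0043]
 [ 0.4683  0.2786  0.0024]
 [ 0.4693  0.2669 -0.0014]
 [ 0.469   0.2544  0.0009]
 [ 0.4617  0.238   0.0374]
 [ 0.4613  0.2259  0.0401]
 [ 0.4627  0.2146  0.0347]
 [ 0.4621  0.2024  0.0385]
 [ 0.4615  0.1902  0.0423]
 [ 0.4651  0.1796  0.0258]
 [ 0.4678  0.1684  0.014 ]]
```

View pics/crop.png

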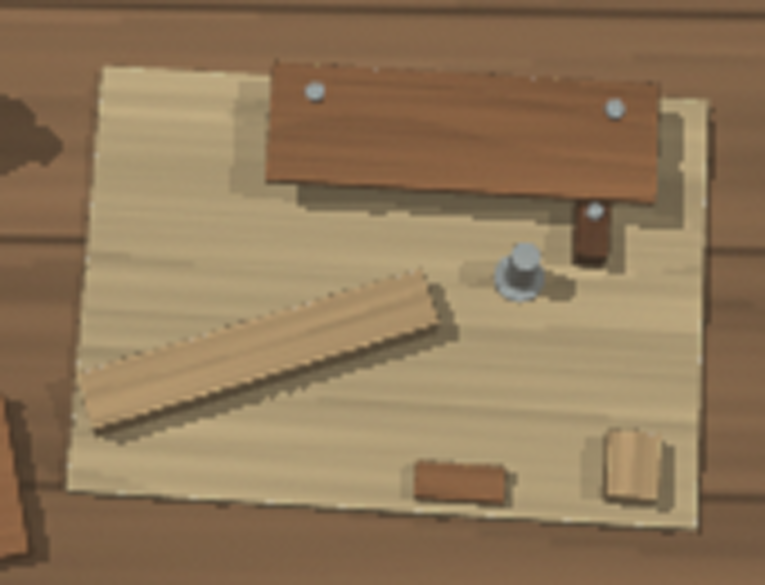

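{"op": "carry_out", "data": {"moves": [[-0.865,-0.658,0.17,0,0,0],[-0.865,-0.658,0.17,0,0,0],[-0.865,-0.658,0.17,0,0,0],[-0.865,-0.658,0.17,0,0,0],[-0.865,-0.658,0.17,0,0,0],[-0.865,-0.658,0.17,0,0,0],[-0.865,-0.658,0.17,0,0,0],[-0.865,-0.658,0.17,0,0,0],[-0.865,-0.658,0.17,0,0,0],[-0.865,-0.658,0.17,0,0,0],[-0.865,-0.658,0.17,0,0,0],[-0.865,-0.658,0.17,0,0,0],[0,0,0,0,0,0.87],[0,0,0,0,0,0.87],[0,0,0,0,0,0.87],[0,0,0,0,0,0.87],[0,0,0,0,0,0.87],[0,0,0,0,0,0.87],[0,0,0,0,0,0.87],[0,0,0,0,0,0]], "fingers": 70, "force": 15}}

```text
time: 2.6
ee_pos: [0.5018, 0.1262, 0.1547]
eef_rot: [0.582, 0.813, -0.0, -0.0]
ft_force: [0.1, -0.2, -0.0]
width: 0.0701
grip_force: 0.0
```

```bash
cat >> h.py <<'E'
def pose():
    s=read_state(); M=R.from_quat(s["eef_rot"]).as_matrix()
    print("t",round(s["time"],2),"pos",np.round(s["ee_pos"]*1000,1),"yang",round(np.degrees(np.arctan2(M[1,1],M[0,1])),2),"zax",np.round(M[:,2],3),"F",np.round(s["ft_force"],2),"w",round(s["width"]*1000,1))
    return s,M
def wrect(W,lo,hi,box,mn=80):
    z=W[...,2]; m=(z>lo)&(z<hi)&(W[...,0]>box[0])&(W[...,0]<box[1])&(W[...,1]>box[2])&(W[...,1]<box[3])
    k,l,s,_=cv2.connectedComponentsWithStats(m.astype(np.uint8))
    for i in range(1,k):
        if s[i,4]<mn: continue
        q=W[l==i]; a=cv2.minAreaRect((q[:,:2]*1000).astype(np.float32))
        print(s[i],"xy",np.round(a[0],1),np.round(a[1],1),round(a[2],2),"z",np.nanmedian(q[:,2]).round(4))
E
python3 - <<'E'
from h import *
pose()
c=viewer.camera("wrist");W=cloud(c);save("w1.png",c["pixels"])
wrect(W,.035,.048,(.3,.7,-.2,.4)); print("hi");wrect(W,.049,.085,(.3,.8,-.2,.4))
c=viewer.camera("top");W=cloud(c);save("t1.png",c["pixels"])
E
```

```text
t 2.6 pos [501.8 126.2 154.7] yang 18.76 zax [-0.001 -0.    -1.   ] F [ 0.09 -0.23 -0.01] w 70.1
[565   0  46  51 750] xy [663.9 342. ] [16.1 50.6] 61.52 z 0.0419
[ 298   69   47  193 8204] xy [494.9 154.8] [ 40.2 182.8] 18.49 z 0.0414
[301 289  37  20 736] xy [537.7  26.7] [39.3 25.6] 18.57 z 0.0414
hi
[ 579    0   61   47 2262] xy [664.9 340.2] [13.9 48.6] 66.3 z 0.067
[417 243  16  19 189] xy [618.4 115. ] [20.7  9.4] 86.98 z 0.0553
```

View pics/w1.png

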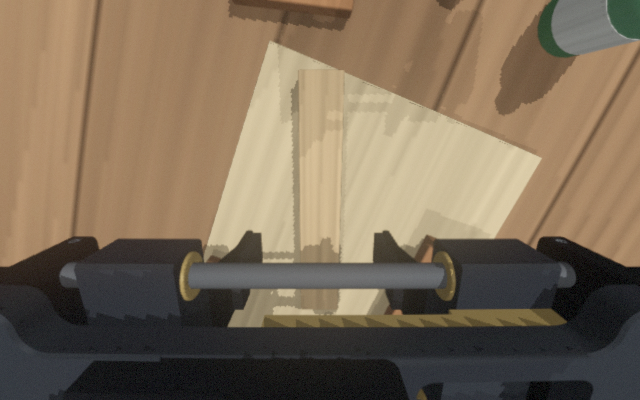

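The wrist view shows the batten between the open fingers (columns 296–343), aligned with the jaws. I'm descending to grip it.

{"op": "carry_out", "data": {"moves": [[0,0,0.76,0,0,0],[0,0,0.76,0,0,0],[0,0,0.76,0,0,0],[0,0,0.5,0,0,0],[0,0,0.25,0,0,0],[0,0,0,0,0,0]]}}

```text
time: 3.45
ee_pos: [0.5018, 0.1261, 0.0335]
eef_rot: [0.582, 0.813, -0.0, -0.0]
ft_force: [-1.1, -0.1, -0.1]
width: 0.0697
grip_force: 0.0
```

{"op": "carry_out", "data": {"moves": [[0,0,0,0,0,0],[0,0,0,0,0,0],[0,0,0,0,0,0],[0,0,0,0,0,0]], "fingers": 30}}

```text
time: 3.95
ee_pos: [0.5024, 0.1264, 0.0341]
eef_rot: [0.583, 0.813, 0.0, 0.0]
ft_force: [1.1, 0.7, 1.0]
width: 0.0401
grip_force: 15.0
```

Run:
```python
from h import *
pose()
c=viewer.camera("wrist");W=cloud(c)
wrect(W,.035,.048,(.3,.6,-.2,.4)); print("post");wrect(W,.055,.08,(.52,.6,-.1,.0),10)
c=viewer.camera("scene");W=cloud(c)
print("scene");wrect(W,.035,.048,(.4,.6,-.0,.3)); print("post");wrect(W,.058,.08,(.52,.6,-.1,.0),10);wrect(W,.049,.065,(.58,.75,-.2,.2),100)
```

```text
t 3.95 pos [502.4 126.4  34.1] yang 18.72 zax [ 0.001  0.    -1.   ] F [1.07 0.71 1.05] w 40.1
[  260    21   115   241 19828] xy [482.9 184.5] [ 59.9 118.2] 18.56 z 0.0414
[ 283  289   69   26 1773] xy [509.9 104.2] [40.1 18.8] 19.3 z 0.0414
post
scene
[292 198  18  14 125] xy [533.7  37.7] [43.  49.7] 17.37 z 0.0408
[321 215  31  30 339] xy [483.1 186.2] [ 50.3 118.1] 13.6 z 0.0412
post
[279 184   6   7  27] xy [564.1 -45. ] [18.1 17.3] 36.86 z 0.0666
[ 238  176   53   65 1517] xy [649.5  -6.7] [265.8  89.9] 88.03 z 0.0565
```

{"op": "carry_out", "data": {"moves": [[0,0,-0.03,0,0,0],[0,0.2,0,0,0,0],[0,0.2,0,0,0,0],[0,0.2,0,0,0,0],[0,0.2,0,0,0,0],[-0.2,0,0,0,0,0],[-0.2,0,0,0,0,0],[-0.2,0,0,0,0,0],[-0.2,0,0,0,0,0],[-0.2,0,0,0,0,0],[-0.2,0,0,0,0,0],[-0.1,0,0,0,0,0],[0,0,0,0,0,0],[0,0,0,0,0,0]]}}

```text
time: 5.8
ee_pos: [0.549, 0.0876, 0.0349]
eef_rot: [0.583, 0.813, 0.0, -0.0]
ft_force: [-0.5, -0.1, -3.9]
width: 0.04
grip_force: 15.0
```

Run:
```python
from h import *
pose()
c=viewer.camera("top");W=cloud(c);p=c["pixels"]
a=cv2.resize(p[110:240,255:425],None,fx=4.5,fy=4.5,interpolation=cv2.INTER_CUBIC)
save("t2.png",a)
c=viewer.camera("scene");p=c["pixels"];save("s2.png",cv2.resize(p[150:270,230:370],None,fx=5,fy=5,interpolation=cv2.INTER_CUBIC))
```

```text
t 5.8 pos [549.   87.6  34.9] yang 18.74 zax [-0.  0. -1.] F [-0.55 -0.06 -3.87] w 40.0
```

View pics/s2.png

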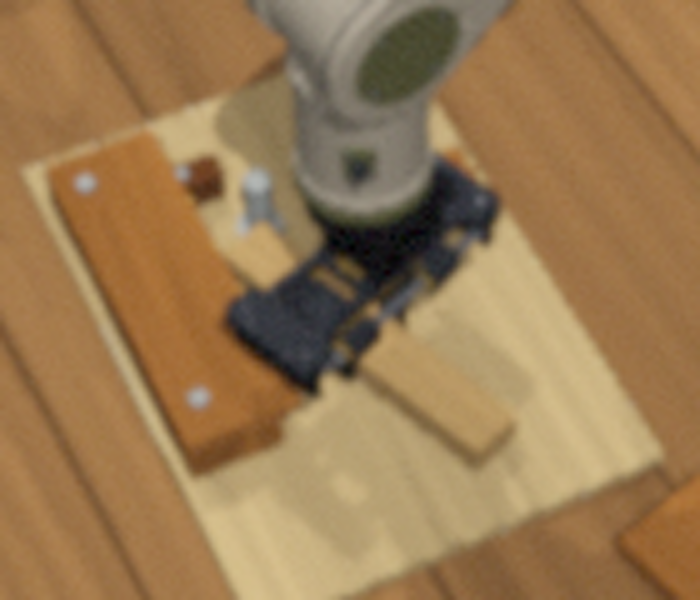

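Scene crop: the batten end (265,240) approaches the gap between post (258,195) and fence lip. I'm continuing the tuck slowly.

{"op": "carry_out", "data": {"moves": [[-0.1,0,0,0,0,0],[-0.1,0,0,0,0,0],[0,0,0,0,0,0]]}}

```text
time: 6.28
ee_pos: [0.5517, 0.079, 0.035]
eef_rot: [0.583, 0.812, -0.0, 0.0]
ft_force: [-0.8, -0.6, -3.8]
width: 0.0398
grip_force: 15.0
```

{"op": "carry_out", "data": {"moves": [[-0.1,0,0,0,0,0],[-0.1,0,0,0,0,0],[-0.1,0,0,0,0,0],[0,0,0,0,0,0]]}}

```text
time: 6.78
ee_pos: [0.5557, 0.0679, 0.035]
eef_rot: [0.583, 0.813, 0.0, 0.0]
ft_force: [0.2, -0.6, -3.7]
width: 0.0394
grip_force: 15.0
```

Run:
```python
from h import *
pose()
c=viewer.camera("scene");p=c["pixels"];W=cloud(c);save("s3.png",cv2.resize(p[170:230,255:325],None,fx=8,fy=8,interpolation=cv2.INTER_CUBIC))
wrect(W,.034,.049,(.4,.65,-.1,.3),30);wrect(W,.058,.08,(.52,.6,-.1,.0),10)
```

```text
t 6.78 pos [555.7  67.9  35. ] yang 18.69 zax [ 0. -0. -1.] F [ 0.22 -0.6  -3.7 ] w 39.4
[266 181  10   8  38] xy [586.7 -88.7] [19.8 29.7] 89.69 z 0.0397
[272 190  15  15 125] xy [580.3 -27. ] [55.1 47.5] 13.0 z 0.042
[295 209  34  29 365] xy [532.5 127.1] [ 58.2 116.6] 22.02 z 0.0417
[279 184   6   6  22] xy [561.  -48.2] [18.3 17.7] 47.85 z 0.0652
```

View pics/s3.png

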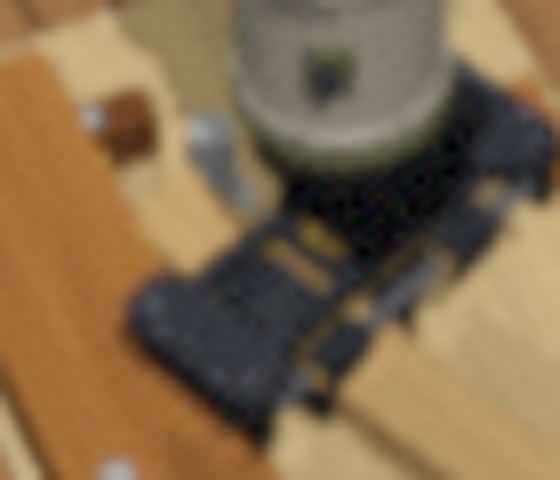

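Tucked about 10 mm past the post with no contact force. In the crop the batten end lies on the fence side of the post (210,140). Next I release it and move to the push position near the free end.

{"op": "carry_out", "data": {"moves": [[0,0,0.02,0,0,0],[0,0,0,0,0,0]]}}

```text
time: 7.08
ee_pos: [0.5554, 0.0685, 0.0341]
eef_rot: [0.583, 0.813, 0.0, -0.0]
ft_force: [0.9, -0.2, -3.5]
width: 0.0401
grip_force: 15.0
```

{"op": "carry_out", "data": {"moves": [[0,0,0,0,0,0],[0,0,0,0,0,0],[0,0,0,0,0,0],[0,0,-0.35,0,0,0],[0,0,-0.5,0,0,0],[0,0,-0.55,0,0,0],[0.5,-0.22,0,0,0,0],[0.5,-0.22,0,0,0,0],[0.5,-0.22,0,0,0,0],[0.5,-0.22,0,0,0,0],[0.5,-0.2,0,0,0,0],[0,0,0,0,0,0]], "fingers": 60}}

```text
time: 8.57
ee_pos: [0.4821, 0.1505, 0.0911]
eef_rot: [0.582, 0.813, 0.001, -0.0]
ft_force: [0.3, -1.6, -0.4]
width: 0.0604
grip_force: 0.0
```

{"op": "carry_out", "data": {"moves": [[0,0,0,0,0,0],[0,0,0,0,0,0],[0,0,0,0,0,0],[0,0,0,0,0,0],[0,0,0.5,0,0,0],[0,0,0.5,0,0,0],[0,0,0.4,0,0,0],[0,0,0,0,0,0]], "fingers": 0}}

```text
time: 9.57
ee_pos: [0.4817, 0.1488, 0.0331]
eef_rot: [0.583, 0.813, -0.001, -0.0]
ft_force: [-0.9, 0.1, 0.8]
width: 0.0007
grip_force: 0.0
```

Run:
```python
from h import *
pose()
c=viewer.camera("wrist");W=cloud(c)
wrect(W,.035,.048,(.4,.65,-.1,.3),200)
c=viewer.camera("scene");W=cloud(c);print("scene")
wrect(W,.035,.048,(.45,.65,-.1,.3),30)
```

```text
t 9.57 pos [481.7 148.8  33.1] yang 18.71 zax [-0.002 -0.001 -1.   ] F [-0.88  0.07  0.81] w 0.7
[361 226  75  33 999] xy [518.8 179.9] [41.4 15.8] 4.61 z 0.0409
scene
[266 181   9   8  37] xy [586.7 -90.3] [30.7 19.5] 2.94 z 0.0401
[273 190  35  37 410] xy [568.   35.2] [ 52.4 176. ] 12.39 z 0.0408
[321 228   8  10  33] xy [519.8 177.5] [40.3 14.2] 26.65 z 0.0416
```

{"op": "carry_out", "data": {"moves": [[0,0.1,0,0,0,0],[0,0.1,0,0,0,0],[0,0.1,0,0,0,0.13],[0,0.1,0,0,0,0.13],[0,0.1,0,0,0,0.13],[0,0.1,0,0,0,0.13],[0,0.1,0,0,0,0.13],[0,0.1,0,0,0,0.13],[0,0.1,0,0,0,0.13],[0,0.1,0,0,0,0.13]]}}

```text
time: 10.92
ee_pos: [0.5211, 0.1601, 0.0341]
eef_rot: [0.641, 0.768, 0.0, -0.0]
ft_force: [-3.8, 1.9, 2.6]
width: 0.0006
grip_force: 1.7
```

Run:
```python
from h import *
pose()
c=viewer.camera("top");W=cloud(c)
wrect(W,.034,.049,(.45,.65,-.1,.3),30)
c=viewer.camera("scene");W=cloud(c);print("scene")
wrect(W,.035,.048,(.45,.65,-.1,.3),30)
p=c["pixels"];save("s4.png",cv2.resize(p[150:270,230:370],None,fx=5,fy=5,interpolation=cv2.INTER_CUBIC))
```

```text
t 10.93 pos [521.1 160.1  34.1] yang 10.33 zax [-0.  0. -1.] F [-3.76  1.88  2.59] w 0.6
[319 153  54  22 667] xy [576.3  27.1] [ 41.2 155.3] 11.77 z 0.041
[382 154   7  14  68] xy [588.4 -91.9] [38.1 17.3] 5.06 z 0.0416
scene
[266 181  10   7  38] xy [587.7 -88.9] [31.9 20.5] 1.19 z 0.0411
[272 190  32  30 370] xy [578.4  18.9] [ 49.9 145. ] 3.88 z 0.0414
[304 220   9   8  33] xy [549.  121.1] [15.1 30.1] 9.4 z 0.0413
[311 232  12  10  59] xy [549.5 177.5] [40.4 19.9] 13.57 z 0.0414
```

View pics/s4.png

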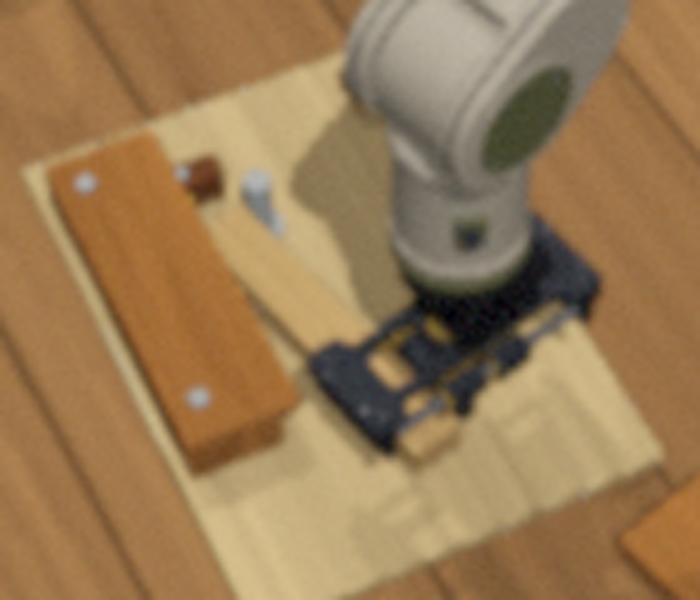

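Swing is working: in the crop the end bears on the post (265,215) and the finger is near the free end. Batten yaw is now about 11.8°.

{"op": "carry_out", "data": {"moves": [[0,0.1,0,0,0,0.14],[0,0.1,0,0,0,0.14],[0,0.1,0,0,0,0.14],[0,0.1,0,0,0,0.14],[0,0.1,0,0,0,0.14],[0,0.1,0,0,0,0.14],[0,0.1,0,0,0,0.14],[0,0.1,0,0,0,0.14],[0,0.1,0,0,0,0.14],[0,0.1,0,0,0,0.14],[0,0,0,0,0,0.14]]}}

```text
time: 12.4
ee_pos: [0.5611, 0.1636, 0.0342]
eef_rot: [0.719, 0.695, 0.0, 0.0]
ft_force: [-0.3, 0.6, -0.2]
width: 0.0003
grip_force: 0.1
```

Run:
```python
from h import *
pose()
c=viewer.camera("top");W=cloud(c)
wrect(W,.034,.049,(.45,.65,-.1,.3),30)
wrect(W,.0495,.062,(.5,.75,-.3,.3),300)
c=viewer.camera("wrist");W=cloud(c);print("wrist")
wrect(W,.035,.048,(.45,.65,-.1,.3),30)
```

```text
t 12.4 pos [561.1 163.6  34.2] yang -2.01 zax [ 0.001 -0.    -1.   ] F [-0.28  0.6  -0.2 ] w 0.3
[318 152  56  15 698] xy [590.2  27.4] [ 41.9 166.3] 0.31 z 0.0411
[380 154   9  14  68] xy [589.3 -91.2] [40.1 22. ] 14.85 z 0.0424
[ 315  124   87   32 2188] xy [649.5  -7.1] [259.8  84.6] 87.52 z 0.0558
wrist
[ 334  221   75   18 1065] xy [590.5 181.7] [39.9  7.5] 1.78 z 0.0411
[303 241  30  18 313] xy [561.1 172.8] [ 7.  16.3] 88.62 z 0.0418
[435 312  39  15 402] xy [640.5 123.4] [ 3.8 19. ] 88.7 z 0.041
```

{"op": "carry_out", "data": {"moves": [[0,0.08,0,0,0,0.06],[0,0.08,0,0,0,0],[0,0.06,0,0,0,0],[0,0,0,0,0,0]]}}

```text
time: 13.0
ee_pos: [0.5698, 0.1633, 0.0342]
eef_rot: [0.722, 0.692, 0.0, 0.0]
ft_force: [-0.4, 0.2, 0.1]
width: 0.0002
grip_force: 0.1
```

```bash
cat > ang.py <<'E'
from h import *
# batten's robot-side top edge line vs lip edge, top camera
pose()
c=viewer.camera("top");W=cloud(c);z=W[...,2]
wrect(W,.034,.049,(.5,.65,-.1,.3),60)
m=(z>.036)&(z<.047)&(W[...,0]>.5)&(W[...,0]<.66)&(W[...,1]>-.065)&(W[...,1]<.30)
E=[];L=[];H=[]
for col in range(300,372):
    r_=np.where(m[:,col])[0]
    if len(r_)>5: E.append(W[r_.max(),col,:2]); 
    h=np.where((z[100:175,col]>.050)&(W[100:175,col,0]<.7))[0]
    if len(h)>5: L.append(W[100+h.max(),col,:2])
def fit(A):
    A=np.array(A)*1000
    vx,vy,x,y=cv2.fitLine(A.astype(np.float32),cv2.DIST_HUBER,0,.01,.01).ravel()
    a=np.degrees(np.arctan2(vx*np.sign(vy),abs(vy))); print(len(A),"yaw",-a.round(2),"x at y=0",round(x-y*vx/vy,1))
fit(E);fit(L)
E
python3 ang.py
```

```text
t 13.0 pos [569.8 163.3  34.2] yang -2.41 zax [ 0.  0. -1.] F [-0.4   0.21  0.14] w 0.2
[318 150  56  17 695] xy [592.5  27.9] [167.1  42.5] 87.74 z 0.0408
[383 155   6  13  67] xy [587.7 -92.2] [15.4 37.1] 89.67 z 0.0409
52 yaw -2.53 x at y=0 573.3
72 yaw 64.38 x at y=0 645.7
```

The batten is in line (yaw about −2.5°, fence −2.5°). Now I move to its middle to press it flush.

{"op": "carry_out", "data": {"moves": [[0,-0.15,0,0,0,0],[0,-0.15,0,0,0,0],[-0.4,0,0,0,0,0],[-0.5,0,0,0,0,0],[-0.5,0,0,0,0,0],[-0.5,0,0,0,0,0],[-0.5,0,0,0,0,0],[-0.23,0,0,0,0,0],[0,0.1,0,0,0,0],[0,0.1,0,0,0,0],[0,0,0,0,0,0]]}}

```text
time: 14.42
ee_pos: [0.5614, 0.0593, 0.0341]
eef_rot: [0.721, 0.693, 0.0, -0.0]
ft_force: [1.0, 0.1, -0.5]
width: 0.0003
grip_force: 0.0
```

{"op": "carry_out", "data": {"moves": [[0,0.05,0,0,0,0],[0,0.05,0,0,0,0],[0,0.05,0,0,0,0],[0,0,0,0,0,0]]}}

```text
time: 14.92
ee_pos: [0.567, 0.0583, 0.0341]
eef_rot: [0.722, 0.692, -0.0, -0.0]
ft_force: [-1.0, 0.7, -0.4]
width: 0.0006
grip_force: 0.2
```

{"op": "carry_out", "data": {"moves": [[0,0.04,0,0,0,0],[0,0.04,0,0,0,0],[0,0,0,0,0,0]]}}

```text
time: 15.3
ee_pos: [0.5702, 0.0581, 0.034]
eef_rot: [0.722, 0.692, -0.0, -0.0]
ft_force: [-2.9, 0.1, 0.0]
width: 0.0006
grip_force: 1.2
```

{"op": "carry_out", "data": {"moves": [[0,0.04,0,0,0,0],[0,0.04,0,0,0,0],[0,0,0,0,0,0]]}}

```text
time: 15.68
ee_pos: [0.5737, 0.058, 0.0341]
eef_rot: [0.722, 0.692, 0.0, 0.0]
ft_force: [-1.4, -0.2, -0.4]
width: 0.0002
grip_force: 0.6
```

{"op": "carry_out", "data": {"moves": [[0,0.03,0,0,0,0],[0,0.03,0,0,0,0],[0,0,0,0,0,0]]}}

```text
time: 16.05
ee_pos: [0.5759, 0.0579, 0.0341]
eef_rot: [0.722, 0.692, 0.0, 0.0]
ft_force: [-1.7, 0.7, -1.1]
width: 0.0008
grip_force: 0.7
```

{"op": "carry_out", "data": {"moves": [[0,0.03,0,0,0,0],[0,0.03,0,0,0,0],[0,0,0,0,0,0]]}}

```text
time: 16.42
ee_pos: [0.5783, 0.0581, 0.0341]
eef_rot: [0.722, 0.692, 0.0, -0.0]
ft_force: [-2.0, 1.3, -0.7]
width: 0.0002
grip_force: 1.0
```

{"op": "carry_out", "data": {"moves": [[0,0.03,0,0,0,0],[0,0,0,0,0,0]]}}

```text
time: 16.68
ee_pos: [0.5785, 0.058, 0.034]
eef_rot: [0.722, 0.692, -0.001, -0.001]
ft_force: [-7.9, 2.1, 2.2]
width: 0.0002
grip_force: 3.9
```

{"op": "carry_out", "data": {"moves": [[0,0.03,0,0,0,0],[0,0,0,0,0,0]]}}

```text
time: 16.92
ee_pos: [0.5786, 0.0581, 0.0339]
eef_rot: [0.722, 0.692, -0.001, -0.002]
ft_force: [-13.4, 2.0, 8.9]
width: 0.0001
grip_force: 7.3
```

{"op": "carry_out", "data": {"moves": [[0,0.03,0,0,0,0],[0,0,0,0,0,0]]}}

```text
time: 17.18
ee_pos: [0.5788, 0.058, 0.0339]
eef_rot: [0.722, 0.692, -0.002, -0.003]
ft_force: [-19.1, 0.9, 13.8]
width: 0.0005
grip_force: 10.9
```

```bash
python3 ang.py
```

```text
t 17.18 pos [578.8  58.   33.9] yang -2.38 zax [-0.007  0.001 -1.   ] F [-19.06   0.89  13.85] w 0.5
[294 146  22  14 273] xy [609.6 150.6] [63.8 41.7] 88.5 z 0.041
[360 153  14  10 130] xy [595.6 -35.7] [29.1 39.5] 0.54 z 0.0411
[383 154   6  14  69] xy [587.5 -92.2] [15.6 37.9] 89.95 z 0.0406
28 yaw -2.56 x at y=0 583.5
58 yaw 65.1 x at y=0 536.7
```

My batched steps overshot: the tool reads 19 N, with 14 N of it downward lean. I'm backing off and relieving the lean straight away.

{"op": "carry_out", "data": {"moves": [[0,-0.05,0,0,0,0],[0,0,0,0,0,0]]}}

```text
time: 17.48
ee_pos: [0.5785, 0.0581, 0.0339]
eef_rot: [0.722, 0.692, -0.001, -0.001]
ft_force: [-8.6, 0.5, 4.4]
width: 0.0002
grip_force: 4.8
```

{"op": "carry_out", "data": {"moves": [[0,0,-0.02,0,0,0],[0,0,0,0,0,0]]}}

```text
time: 17.73
ee_pos: [0.5785, 0.058, 0.0343]
eef_rot: [0.722, 0.692, -0.001, -0.001]
ft_force: [-6.1, 1.2, -1.4]
width: 0.0003
grip_force: 3.0
```

{"op": "carry_out", "data": {"moves": [[0,0.02,-0.012,0,0,0],[0,0,0,0,0,0]]}}

```text
time: 17.98
ee_pos: [0.5785, 0.058, 0.0343]
eef_rot: [0.722, 0.692, -0.002, -0.002]
ft_force: [-9.2, 3.1, -1.2]
width: 0.0003
grip_force: 4.0
```

{"op": "carry_out", "data": {"moves": [[0,0.014,-0.006,0,0,0],[0,0,0,0,0,0],[0,0,0,0,0,0],[0,0,0,0,0,0]]}}

```text
time: 18.48
ee_pos: [0.5786, 0.058, 0.0344]
eef_rot: [0.722, 0.692, -0.002, -0.002]
ft_force: [-10.3, 1.8, -0.3]
width: 0.0005
grip_force: 4.8
```

```bash
python3 ang.py
```

```text
t 18.48 pos [578.6  58.   34.4] yang -2.38 zax [-0.006  0.    -1.   ] F [-10.33   1.82  -0.28] w 0.5
[294 146  22  14 273] xy [609.5 150.7] [64.3 42.3] 88.3 z 0.0415
[360 153  14  11 133] xy [595.2 -35.6] [40.4 29.6] 87.62 z 0.0409
[383 154   6  14  69] xy [587.3 -92.5] [15.3 37.6] 88.9 z 0.0408
28 yaw -2.91 x at y=0 583.5
58 yaw 64.89 x at y=0 534.9
```

{"op": "carry_out", "data": {"moves": [[0,0.008,-0.003,0,0,0],[0,0,0,0,0,0],[0,0,0,0,0,0],[0,0,0,0,0,0]]}}

```text
time: 19.02
ee_pos: [0.5786, 0.058, 0.0344]
eef_rot: [0.722, 0.692, -0.002, -0.002]
ft_force: [-11.3, 1.7, -1.0]
width: 0.0005
grip_force: 5.3
```

Pressed flush at about 11 N. I'm backing off and moving to the +y end face.

{"op": "carry_out", "data": {"moves": [[0,-0.1,0,0,0,0],[0,-0.2,0,0,0,0],[0.5,0,0,0,0,0],[0.8,0,0,0,0,0],[0.8,0,0,0,0,0],[0.8,0,0,0,0,0],[0.5,0,0,0,0,0],[0.3,0,0,0,0,0],[0,0.33,0,0,0,0],[0,0.33,0,0,0,0],[0,0.33,0,0,0,0],[0,0,0,0,0,0]]}}

```text
time: 20.52
ee_pos: [0.6166, 0.203, 0.0356]
eef_rot: [0.722, 0.691, 0.0, 0.0]
ft_force: [0.1, -0.0, 0.1]
width: 0.0004
grip_force: 0.0
```

```bash
python3 ang.py
python3 - <<'E'
from h import *
c=viewer.camera("wrist");W=cloud(c);wrect(W,.035,.048,(.45,.65,-.1,.3),30)
E
```

```text
t 20.52 pos [616.6 203.   35.6] yang -2.51 zax [ 0.001 -0.001 -1.   ] F [ 0.14 -0.03  0.09] w 0.4
[305 146  69  18 663] xy [599.2  48.5] [209.1  40.9] 83.62 z 0.0405
[383 154   6  14  65] xy [587.7 -92.1] [37.6 15.5] 0.72 z 0.0417
66 yaw -2.6 x at y=0 583.5
68 yaw -2.13 x at y=0 608.7
[303 239  30  20 321] xy [615.9 212.8] [ 7.1 16.4] 87.3 z 0.0423
[307 310  21   5 102] xy [613.9 171.9] [ 3.9 11.9] 87.19 z 0.0415
```

{"op": "carry_out", "data": {"moves": [[0,-0.12,0,0,0,0],[-0.1,0,0,0,0,0],[-0.1,0,0,0,0,0],[-0.08,0,0,0,0,0],[-0.08,0,0,0,0,0],[-0.08,0,0,0,0,0],[-0.08,0,0,0,0,0],[-0.08,0,0,0,0,0],[0,0,0,0,0,0]]}}

```text
time: 21.75
ee_pos: [0.6096, 0.18, 0.0358]
eef_rot: [0.722, 0.692, -0.0, 0.0]
ft_force: [0.7, 0.7, 0.5]
width: 0.0007
grip_force: 0.5
```

```bash
python3 ang.py
```

```text
t 21.75 pos [609.6 180.   35.8] yang -2.43 zax [ 0. -0. -1.] F [0.71 0.66 0.51] w 0.7
[314 150  65  14 604] xy [599.9  26.8] [193.5  33.5] 87.54 z 0.0408
[383 154   6  14  66] xy [587.8 -92.2] [15.3 36.6] 89.57 z 0.0417
57 yaw -3.22 x at y=0 583.4
72 yaw 66.07 x at y=0 667.7
```

{"op": "carry_out", "data": {"moves": [[-0.08,0,0,0,0,0],[-0.08,0,0,0,0,0],[-0.06,0,0,0,0,0],[0,0,0,0,0,0]]}}

```text
time: 22.3
ee_pos: [0.6091, 0.1711, 0.0357]
eef_rot: [0.722, 0.692, -0.0, 0.0]
ft_force: [-0.3, 0.9, 0.3]
width: 0.0007
grip_force: 0.4
```

```bash
python3 ang.py
```

```text
t 22.3 pos [609.1 171.1  35.7] yang -2.43 zax [-0. -0. -1.] F [-0.35  0.92  0.29] w 0.7
[317 150  65  14 594] xy [597.6  17.8] [193.  31.] 87.81 z 0.041
[383 154   6  14  69] xy [587.2 -92.3] [15.5 37.4] 88.69 z 0.0415
53 yaw -2.62 x at y=0 583.6
72 yaw 65.85 x at y=0 657.6
```

{"op": "carry_out", "data": {"moves": [[-0.03,0,0,0,0,0],[-0.03,0,0,0,0,0],[0,0,0,0,0,0]]}}

```text
time: 22.72
ee_pos: [0.6089, 0.1693, 0.0357]
eef_rot: [0.722, 0.692, -0.0, -0.0]
ft_force: [-0.6, 1.3, -0.3]
width: 0.0002
grip_force: 0.9
```

{"op": "carry_out", "data": {"moves": [[-0.03,0,0,0,0,0],[-0.03,0,0,0,0,0],[0,0,0,0,0,0]]}}

```text
time: 23.1
ee_pos: [0.6088, 0.1666, 0.0357]
eef_rot: [0.722, 0.692, -0.0, 0.0]
ft_force: [-0.1, 1.2, -0.7]
width: 0.0006
grip_force: 0.5
```

{"op": "carry_out", "data": {"moves": [[-0.03,0,0,0,0,0],[0,0,0,0,0,0]]}}

```text
time: 23.35
ee_pos: [0.6088, 0.1655, 0.0357]
eef_rot: [0.722, 0.692, -0.0, 0.0]
ft_force: [0.6, 1.0, -0.9]
width: 0.0002
grip_force: 0.5
```

{"op": "carry_out", "data": {"moves": [[-0.03,0,0,0,0,0],[0,0,0,0,0,0]]}}

```text
time: 23.6
ee_pos: [0.6087, 0.1653, 0.0357]
eef_rot: [0.722, 0.692, 0.0, -0.0]
ft_force: [0.0, 4.8, -2.0]
width: 0.0004
grip_force: 2.3
```

{"op": "carry_out", "data": {"moves": [[-0.015,0,0,0,0,0],[0,0,0,0,0,0],[0,0,0,0,0,0]]}}

```text
time: 23.98
ee_pos: [0.6087, 0.1653, 0.0358]
eef_rot: [0.721, 0.692, 0.001, -0.0]
ft_force: [1.0, 5.7, -1.7]
width: 0.0005
grip_force: 3.2
```

```bash
python3 ang.py
```

```text
t 23.98 pos [608.7 165.3  35.8] yang -2.35 zax [ 0.     0.001 -1.   ] F [ 1.04  5.68 -1.66] w 0.5
[320 151  69  17 657] xy [596.9   2.1] [207.2  38.2] 84.57 z 0.041
51 yaw -2.56 x at y=0 584.0
72 yaw 65.37 x at y=0 646.8
```

{"op": "carry_out", "data": {"moves": [[-0.012,0,0,0,0,0],[0,0,0,0,0,0],[0,0,0,0,0,0],[0,0,0,0,0,0]]}}

```text
time: 24.52
ee_pos: [0.6087, 0.1652, 0.0359]
eef_rot: [0.721, 0.693, 0.001, -0.001]
ft_force: [1.3, 7.0, -1.8]
width: 0.0004
grip_force: 3.7
```

{"op": "carry_out", "data": {"moves": [[0.05,0,0,0,0,0],[0.4,0,0,0,0,0],[0.6,0,0,0,0,0],[0,0,-1,0,0,0],[0,0,-1,0,0,0],[0.5,-1,-1,0,0,0],[0.5,-1,0,0,0,0],[0.5,-1,0,0,0,0],[0,0,0,0,0,0]]}}

```text
time: 25.65
ee_pos: [0.49, 0.2748, 0.1561]
eef_rot: [0.719, 0.694, 0.0, -0.001]
ft_force: [-0.1, -0.8, 0.2]
width: 0.0002
grip_force: 0.0
```

```bash
python3 ang.py
python3 - <<'E'
from h import *
c=viewer.camera("top");p=c["pixels"];save("t5.png",cv2.resize(p[110:240,255:425],None,fx=4.5,fy=4.5,interpolation=cv2.INTER_CUBIC))
E
```

```text
t 25.65 pos [490.  274.8 156.1] yang -2.03 zax [-0.001  0.002 -1.   ] F [-0.06 -0.76  0.18] w 0.2
[303 146  86  22 846] xy [598.5  27.5] [256.9  39.8] 84.74 z 0.0409
68 yaw -2.73 x at y=0 583.6
58 yaw -2.6 x at y=0 609.0
```

View pics/t5.png

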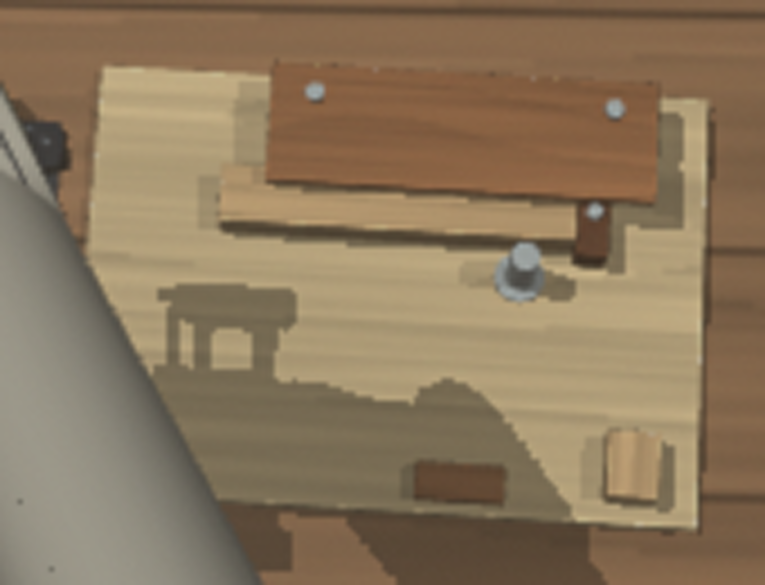

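The crop shows the batten seated (220–578, 215): in line under the lip, its end butted against the stop (592,232), with the block and wedge where they were. I'm handing the job in.

```bash
python3 -c "
from h import *
print(r.close_job())"
```

```text
the job is handed in; nothing more can be done
None
```

I handed the job in at about 26 s: the batten was tucked, swung about the post into line, pressed flush (settled at about 11 N) and butted on the stop (about 6–7 N). The force limit was passed once: while pressing, the tool briefly read 19 N sideways with 14 N down, so the fence may have felt more than 16 N before I backed off.

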